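# Close the mug-handle mould on its dowels and hold it shut

## Robot

A 6-joint arm with a two-finger parallel gripper is mounted at the origin on the work surface; the furniture and walls round the work are solid. World frame = base frame: x ahead of the robot, y to its left, z up, the work surface at z = 0. Lengths are in m, angles in rad, forces in N, time in s.
With the tool pointing down it reaches from about 0.3 to 0.875 m from the base axis. Payload 6.4 kg.
Tool frame: the origin (TCP) lies at the very end of the fingers, on their centre line; the grasp point (between the pads) lies 19 mm behind it; z points along the fingers, y is the line along which they close (so a half turn about z gives the same grasp; the last joint's range is limited). The gripper opens to 85 mm and grips with 20 to 120 N. Pads are 22 mm wide; open, the fingers measure 114 mm over their backs; the gripper's body (76 mm by 85 mm) begins 54 mm behind the grasp point. The pads swing forward as they close: fully open they stand 13 mm farther back than shut.
Start: joints at [-1.396, 0.181, 1.607, -0, 1.354, -0.206], TCP at [0.214, -0.534, 0.231] pointing down, gripper open.
Joint ranges: [-2.99, 2.99], [-0.89, 2.07], [0.3, 2.58], [-1.14, 4.28], [0, 2.63], [-3.12, 3.12]. Speed limits (rad/s): [2.57, 2.57, 3.01, 3.14, 3.14, 3.14].

## Interface

Orientations are given as a unit quaternion [w, x, y, z].
In Python, from bench import telemetry, camera, ctrl, spotter gives the robot as it stands.
- The arm moves only by the tool send_rows, never from a script. Its argument "series" is a list of rows, each a list of 3 entries, a list of its own where there are three numbers: the turn, a rotation vector about the world's x, y, z in degrees, then the shift along the world's x, y, z in mm, then the closure, from -1 (fully open) to 1 (shut), so that 0 is half open. In form: [[[rx, ry, rz], [dx, dy, dz], gripper], ...]. A call has 1 to 10 rows; each row is the pose to reach, as a shift and turn from the pose commanded when the call began; what a row does not reach only later rows make up. A row lasts 1/8 s, in which the tool goes at most 62.5 mm and 10.7 degrees, less where a joint would pass 70% of its speed; a pose out of reach is approached as far as the arm can. A call with a gripper value outside its range is refused whole. The fingers move at their own pace and stop on an object; the grip force is fixed at half the most. Time passes only in rows, so rows that repeat a pose let the fingers close. It gives the time, the measured TCP pose, the force, the opening and the grip force at its end, in the units of the state.
- telemetry.get_obs(): the state, without advancing time (a new reading comes with each control period).
- camera(name): name is "scene" or "top" or "wrist"; returns a dict with "pixels" (480x640x3 uint8, red, green, blue), "camera_matrix" (3x3 intrinsics, pixels), "xyz" and "orientation" of the camera in the world. Camera axes: x right, y up, looking along -z (the intrinsics and any distortion apply to the point x, -y, -z); pixel columns grow to the right and rows downward; lengths in m; the calibration is good to about 2 mm. The wrist camera is an equidistant fisheye: a pixel r from the principal point sees the ray r / f radians off the axis. A picture is of the moment at which its call begins. There is no depth.
- ctrl.hand_in(): hands the job in; it is judged then, once.
Trained networks look in the newest picture that a camera, given by its name, has taken for a name from the list of things; names that differ only in an ending like _2 or _b are one class to them, and where a whole thing is asked for, a point or a joint stands for the part that bears it (a point fixed in the world has none). Each returns a list of dicts, best first, with "conf" (0 to 1); they miss things now and then, are a little off and sometimes report something else, mostly with a low value. They report only what shows in the picture. A call takes as long as a camera call. They do not tell look-alikes from the thing itself.
- spotter.boxes_of(thing, camera): "xyz" ([x, y, z] in m, in world coordinates, good to about 4 mm: the middle of the surface that is visible of it).
- spotter.landmark_of(thing, camera): "xyz" ([x, y, z] in m, in world coordinates, good to about 4 mm: a listed point, or the origin of a listed thing).
The state is a dict: "time_s": time; "q": joint angles; "dq": joint speeds; "joint_efforts": joint torques, N m; "eef_pos": TCP position; "eef_rot": TCP orientation; "wrist_force": force on the tool from outside, world axes, zero at the start; "torque": the same for the moment, N m; "opening": opening from 0.0 (shut) to 1.0 (fully open); "grasp_force": force on a finger pad.
Only numpy, scipy, OpenCV 4.12 (cv2) and the standard library are available. Lean on these libraries where they do the work, as an engineer would, in place of code of your own. Each camera call takes 0.05 s, during which the arm holds its last target. There are 200 camera calls.

## Task

First lock the lower half of the plaster mould down by sliding the bolt on its board fully home through the keeper strap. Then take the upper half off the drying rack and set it gently on the lower half, blue witness marks at the same end, so that both dowels enter their sockets and the faces close flush; keep a firm push of about 20 N (2 kg) down on it and finish while still pressing it shut with the gripper, so that I can tape the seam. Leave everything else on the bench where it stands.

Things in the scene. Friction and masses are not known exactly. Their poses are not given: they have to be found in the camera images.
- mould_board: plywood fixture board, 268 x 124 x 18 mm, screwed to the bench. Origin on its underside, below the middle of the mould; x axis along the board from the bolt end (reaches x = -177 mm) to the far end (+91), z up. Side cleats (y = +-35 to 49) are 13 mm high, the far stop (x = 54 to 79) 18.5 mm; a wooden riser at x = -171 to -83 carries the steel barrel bolt.
- bolt (a joint): travel of the barrel bolt (m) along the board's +x: 0 = drawn back, 0.032 = fully home on its stop, its 10 mm round rod then right through the keeper strap. Rod axis 36.5 mm above the bench. Starts near 0; takes about 2 N to slide and stays where left.
- bolt_knob (a point): middle of the bolt's upright knob, a dark knurled steel cylinder 14 mm thick and 22 mm high (11 mm above and below this point), 57.5 mm above the bench on the board's centre line; moves with the bolt (board x = -138 mm at joint 0). Nothing stands beside it above 44 mm over the bench; pinch it from above or push it.
- lower_half: lower mould half, 0.5 kg, loose on the board with 1 to 3 mm play between cleats. Origin: middle of the plaster, underside of the backing, 18 mm above the bench; axes as the board's. Plywood backing 12 mm thick, x = -80 to 62, y = +-33 mm; off-white plaster 96 (x) x 58 (y) x 32 mm on it, face at z = 44 mm with a half-round mug-handle groove. Blue witness mark at the -x end.
- lower_face (a point): centre of the lower half's parting face (its origin + 44 mm in z), same axes. Closed, the origin of upper_half lies here.
- keeper (a point): middle of the opening of the steel keeper strap on the backing, on the bolt's line at x = -65, z = 18.5 mm of the lower half; opening 13 mm wide and high, 14 mm deep along x, strap top at z = 28 mm.
- big_dowel (a point): tip of the thick brass dowel, 14 mm thick, 18 mm tall, at x = -36, y = -15 mm on the lower face; straight for 8 mm, then tapering to 7 mm.
- small_dowel (a point): tip of the thin brass dowel, 10 mm thick, 16 mm tall, at x = 37, y = 14 mm on the lower face; straight for 8 mm, then tapering to 4 mm.
- upper_half: upper mould half, loose off-white plaster block 96 (x) x 58 (y) x 32 mm, 0.2 to 0.4 kg, lying face down on the rack; grip it across its 58 mm width. Origin: centre of its underside = parting face; z up. Fits one way only: its x axis along the lower half's, blue witness mark at the -x end of both.
- big_socket (a point): mouth of the wide socket in the underside of the upper half, x = -36, y = -15 mm, 16 mm wide, 21 mm deep (1 mm free round the thick dowel)
- small_socket (a point): mouth of the narrow socket in the underside of the upper half, x = 37, y = 14 mm, 12 mm wide, 21 mm deep (1 mm free round the thin dowel)
- drying_rack: slatted wooden rack, 150 (x) x 110 (y) x 20 mm, fixed. Origin on its underside in the centre; the upper half lies on its top, 20 mm above the bench.
- slip_cup: pale grey-green cup, 66 mm wide and high, bystander; origin under its centre
- test_bowl: green bowl, 96 mm wide, 46 mm high, bystander; origin under its centre
- tape_roll: roll of masking tape, 104 mm wide, 25 mm high, bystander; origin under its centre
- wood_rib: wooden potter's rib, 40 x 100 x 8 mm, bystander; origin under its centre
- glaze_pot_7: rust-brown glaze pot with black cap, 62 mm wide, 92 mm high, bystander; origin under its centre
- glaze_pot_2: cream-white glaze pot with cream cap, 57 mm wide, 94 mm high, bystander; origin under its centre
Things that resemble listed ones, but are neither listed nor needed, are in the scene too. What is shaped like the upper_half but pink or red is not meant.

How it is judged:
By the outcome, as a careful person would: the job done as asked, in the order asked, and still so for the second after the job is handed in, while the arm keeps its last pose, push and grip.
It also fails if it takes over 56 s, if anything falls off the work surface, if the arm or the gripper's body presses on something with over 40 N, if the wrist force passes 120 N, or if a joint passes its speed limit or range.

## Working session

There is one attempt and no reset: what is moved stays moved. The work goes in short steps, Python scripts to look and compute and a tool call to move; the robot and the scene stay as the last step left them, time stands still between calls to the robot, and variables do not carry over. Pictures are saved under pics/ and viewed, at most 11 in all, crops included, and the job is handed in when it is done.

Besides the shell and the picture viewer there is one more tool, called by a JSON object that holds its "fn" and its "kwargs". send_rows: Moves the arm, as the interface text tells. Its arguments: {"type":"object","properties":{"series":{"type":"array","items":{"type":"array"}}},"required":["series"]}

```bash
mkdir -p pics
cat > h.py <<'E'
import numpy as np, cv2
from bench import telemetry, camera, ctrl, spotter
from scipy.spatial.transform import Rotation as R
def snap(n,f=None):
    c=camera(n); 
    if f: cv2.imwrite('pics/'+f,cv2.cvtColor(c['pixels'],cv2.COLOR_RGB2BGR))
    return c
def rot(c):
    w,x,y,z=c['orientation']; return R.from_quat([x,y,z,w]).as_matrix()
def proj(c,p):
    v=rot(c).T@(np.array(p)-np.array(c['xyz'])); K=np.array(c['camera_matrix'])
    a=K@np.array([v[0],-v[1],-v[2]]); return a[:2]/a[2]
def ray(c,u,v,z):
    K=np.array(c['camera_matrix']); d=np.linalg.solve(K,[u,v,1.]); d=rot(c)@np.array([d[0],-d[1],-d[2]])
    o=np.array(c['xyz']); return o+d*(z-o[2])/d[2]
E
python3 - <<'E'
from h import *
for n in ['scene','top']:
    c=snap(n,n+'0.png'); print(n,np.round(c['xyz'],3),[k for k in c])
    for t in ['mould_board','lower_half','lower_face','keeper','bolt_knob','big_dowel','small_dowel','upper_half','drying_rack','big_socket']:
        r=spotter.landmark_of(t,n); print(t,[(np.round(d['xyz'],3).tolist(),round(d['conf'],2),proj(c,d['xyz']).round().tolist()) for d in r[:3]])
print(telemetry.get_obs())
E
```

```text
scene [-0.393  0.483  0.705] ['pixels', 'camera_matrix', 'xyz', 'orientation']
mould_board [([0.55, -0.149, 0.001], 0.77, [329.0, 263.0])]
lower_half [([0.547, -0.143, 0.018], 0.81, [327.0, 259.0])]
lower_face [([0.554, -0.142, 0.066], 0.7, [325.0, 240.0])]
keeper [([0.485, -0.147, 0.035], 0.57, [344.0, 264.0])]
bolt_knob [([0.415, -0.153, 0.061], 0.51, [365.0, 267.0])]
big_dowel [([0.551, -0.146, 0.002], 0.25, [327.0, 263.0])]
small_dowel []
upper_half []
drying_rack []
big_socket []
top [ 0.427 -0.122  1.132] ['pixels', 'camera_matrix', 'xyz', 'orientation']
mould_board [([0.701, -0.255, -0.001], 0.45, [387.0, 146.0])]
lower_half [([0.548, -0.142, 0.019], 0.9, [337.0, 215.0])]
lower_face [([0.551, -0.144, 0.06], 0.65, [338.0, 211.0]), ([0.559, -0.399, 0.016], 0.23, [456.0, 208.0])]
keeper [([0.486, -0.15, 0.037], 0.92, [341.0, 243.0])]
bolt_knob [([0.414, -0.152, 0.061], 0.48, [342.0, 277.0])]
big_dowel [([0.515, -0.162, 0.078], 0.85, [347.0, 227.0])]
small_dowel [([0.587, -0.128, 0.081], 0.58, [330.0, 192.0]), ([0.397, 0.086, 0.004], 0.16, [232.0, 286.0])]
upper_half [([0.169, -0.
[... 366 characters left out ...]
'q': array([-1.39630992e+00,  1.80845014e-01,  1.60702075e+00, -1.75958568e-05,
        1.35384027e+00, -2.06295077e-01]), 'dq': array([-2.00334576e-03,  1.28023795e-03,  3.45907350e-04, -1.76246367e-05,
        2.44484855e-03,  5.71397088e-04]), 'joint_efforts': array([ 7.63001590e-04, -4.44853413e+01, -3.51686525e+01, -6.87541706e-05,
        7.88541238e-04, -1.68924714e-07]), 'eef_pos': array([ 0.21370775, -0.53379605,  0.23125308]), 'eef_rot': array([-5.68175947e-05,  9.81930005e-01,  1.89244452e-01, -7.68893752e-06]), 'wrist_force': array([ 0.22002375,  0.91767678, -0.41931705]), 'torque': array([-0.01070795, -0.00186318, -0.0407216 ]), 'grasp_force': 0.0, 'opening': 0.9990818391907971}
```

View pics/top0.png

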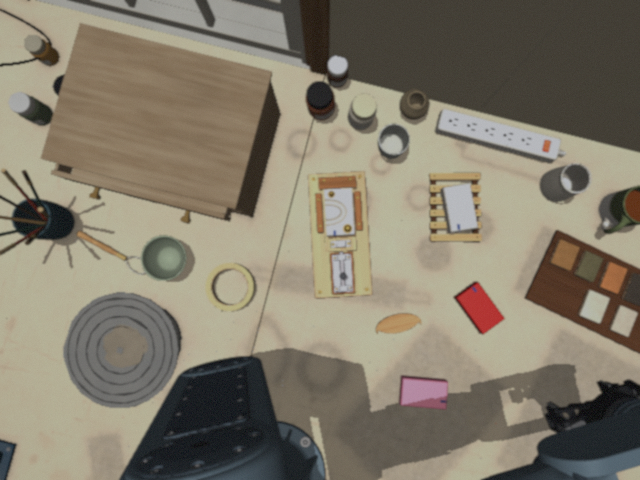

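View pics/scene0.png

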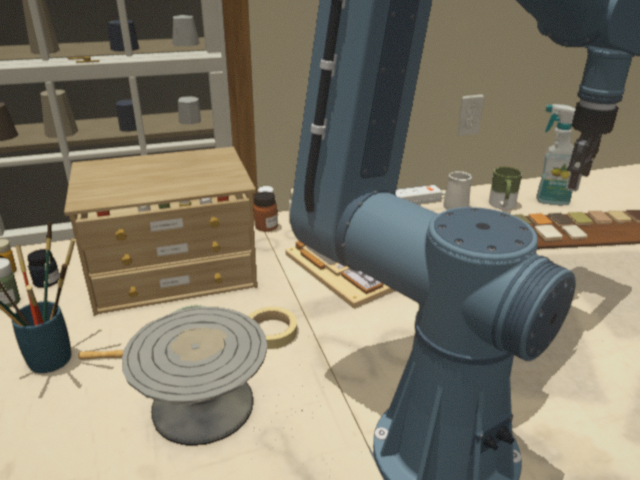

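Run:
```python
from h import *
i=cv2.imread('pics/top0.png')
a=cv2.resize(i[130:310,290:400],None,fx=3.3,fy=3.3,interpolation=3)
b=cv2.resize(i[150:330,400:530],None,fx=3.3,fy=3.3,interpolation=3)
cv2.imwrite('pics/crop.png',np.hstack([a,b]));print(a.shape,b.shape)
```

```text
(594, 363, 3) (594, 429, 3)
```

View pics/crop.png

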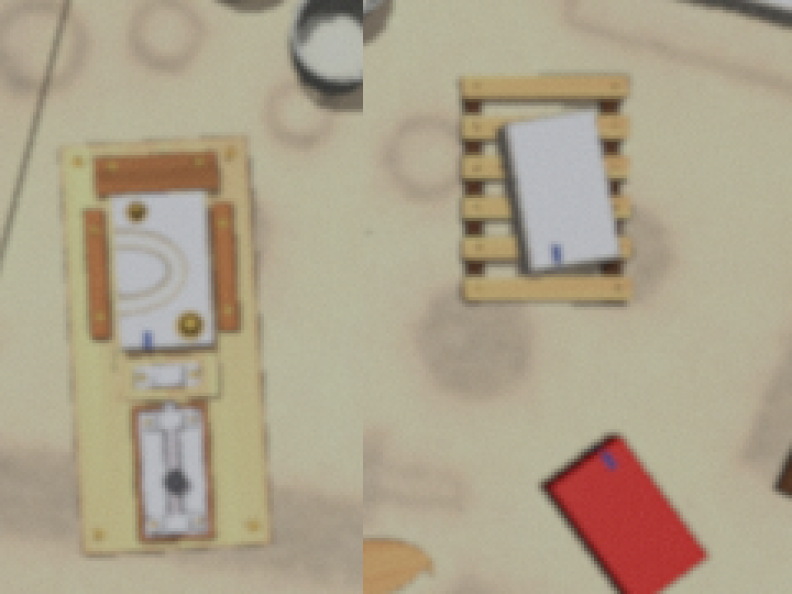

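The crop shows, in the top picture, the white block on the rack (460,208), with its blue mark at the near (-x) end. The look-alikes are the red block (480,307) and the pink block (423,392), so I choose the white one. The board (340,235) has its bolt end at the bottom, and the lower half's blue mark is also at -x.

Run:
```python
from h import *
c=snap('top'); im=c['pixels']; hsv=cv2.cvtColor(im,cv2.COLOR_RGB2HSV)
def seg(box,z,cond,name):
    x0,x1,y0,y1=box; m=np.zeros(im.shape[:2],np.uint8); m[y0:y1,x0:x1]=cond[y0:y1,x0:x1]
    n,l,s,ct=cv2.connectedComponentsWithStats(m); k=1+np.argmax(s[1:,4]); cs,_=cv2.findContours((l==k).astype(np.uint8),0,2)
    r=cv2.minAreaRect(np.vstack(cs)); b=np.array([ray(c,u,v,z)[:2] for u,v in cv2.boxPoints(r)])
    e=[b[1]-b[0],b[2]-b[1]]; e.sort(key=np.linalg.norm); ang=np.degrees(np.arctan2(e[1][1],e[1][0])); ang=(ang+90)%180-90
    print(name,s[k,4],b.mean(0).round(4),ang.round(2),[np.linalg.norm(v).round(4) for v in e],np.round(ray(c,*ct[k],z),4))
w=((hsv[...,1]<45)&(hsv[...,2]>175)).astype(np.uint8)
w2=cv2.morphologyEx(((hsv[...,1]<45)&(hsv[...,2]>140)).astype(np.uint8),cv2.MORPH_CLOSE,np.ones((5,5)))
print(hsv[208,460],hsv[200,350],hsv[190,312],hsv[100,400])
seg((425,490,165,250),.052,w,'upper'); seg((312,365,180,240),.062,w,'lower'); seg((312,365,180,240),.062,w2,'lower2')
for r in ['upper_half','lower_half','mould_board']:
    print(r,[(np.round(d['xyz'],3).tolist(),round(d['conf'],2)) for d in spotter.boxes_of(r,'top')[:3]])
# board long edges: yellow vs bench by line fit on canny
g=cv2.cvtColor(im,cv2.COLOR_RGB2GRAY)
L=cv2.createLineSegmentDetector().detect(g)[0][:,0]
for l in L:
    if 300<l[0]<380 and 160<l[1]<310 and 160<l[3]<310 and np.hypot(l[2]-l[0],l[3]-l[1])>35:
        a,b=ray(c,l[0],l[1],.018),ray(c,l[2],l[3],.018); d=b-a; print(l.round(1),a[:2].round(4),b[:2].round(4),((np.degrees(np.arctan2(d[1],d[0]))+90)%180-90).round(2))
```

```text
[115   8 189] [115   8 189] [ 29  64 182] [ 25  45 124]
upper 1055 [ 0.5586 -0.3998] 8.42 [np.float64(0.0529), np.float64(0.0904)] [ 0.5591 -0.3996  0.052 ]
lower 916 [ 0.5504 -0.1448] 2.4 [np.float64(0.0575), np.float64(0.0915)] [ 0.5497 -0.1467  0.062 ]
lower2 1267 [ 0.5507 -0.1458] 2.87 [np.float64(0.0599), np.float64(0.097)] [ 0.5513 -0.1455  0.062 ]
upper_half [([0.557, -0.396, 0.05], 0.82), ([0.349, -0.438, 0.029], 0.75), ([0.173, -0.321, 0.032], 0.73)]
lower_half [([0.536, -0.142, 0.063], 0.65)]
mould_board [([0.471, -0.146, 0.017], 0.86), ([0.428, -0.151, 0.041], 0.41)]
[354.  230.6 351.3 190.6] [ 0.5132 -0.1791] [ 0.5998 -0.1743] 3.16
[322.  191.9 324.4 232. ] [ 0.5976 -0.111 ] [ 0.5108 -0.1154] 2.92
[330.8 294.4 328.1 251.9] [ 0.3775 -0.128 ] [ 0.4681 -0.123 ] 3.16
[316.4 233.1 314.4 194.3] [ 0.5087 -0.0983] [ 0.5924 -0.0946] 2.51
[360.7 191.9 362.8 228.2] [ 0.5968 -0.1945] [ 0.5182 -0.1979] 2.45
[319.4 176.8 354.4 175.2] [ 0.6303 -0.1057] [ 0.6332 -0.1813] -87.8
[353.  250.6 355.8 294.3] [ 0.4705 -0.1763] [ 0.3772 -0.1812] 3.04
[366.2 219.3 363.4 178.1] [ 0.5373 -0.2054] [ 0.6266 -0.2007] 2.97
```

{"fn": "send_rows", "kwargs": {"series": [[[0,0,-3],[25,60,0],1],[[0,0,-6],[48,115,0],1],[[0,0,-9],[71,170,0],1],[[0,0,-12],[94,225,0],1],[[0,0,-15],[117,280,-10],1],[[0,0,-19],[140,335,-20],1],[[0,0,-19],[160,380,-30],1],[[0,0,-19],[160,380,-30],1],[[0,0,-19],[160,380,-30],1]]}}

```text
time_s: 2.42
eef_pos: [0.3739, -0.1542, 0.2016]
eef_rot: [0.0, 1.0, 0.025, 0.0]
wrist_force: [0.1, 0.3, 0.3]
opening: -0.003
grasp_force: 0.0
```

Run:
```python
from h import *
c=snap('wrist','w1.png'); snap('scene','s1.png'); o=telemetry.get_obs(); print(o['time_s'],o['eef_pos'].round(4),o['eef_rot'].round(3),o['wrist_force'].round(2),np.round(c['xyz'],3),c['camera_matrix'])
for t in ['bolt_knob','keeper','lower_face','big_dowel','small_dowel','mould_board']:
  for n in ['wrist','top']:
    if n=='top' and t=='bolt_knob': snap('top')
    print(t,n,[(np.round(d['xyz'],4).tolist(),round(d['conf'],2)) for d in spotter.landmark_of(t,n)[:2]])
```

```text
2.525 [ 0.3737 -0.1551  0.2017] [0.    1.    0.024 0.   ] [-0.38  0.81  0.43] [ 0.455 -0.15   0.344] [[371.64829954   0.         324.01235183]
 [  0.         371.64829954 242.57281479]
 [  0.           0.           1.        ]]
bolt_knob wrist []
bolt_knob top [([0.7649, -0.1963, 0.0017], 0.73), ([0.4582, 0.2269, -0.0011], 0.48)]
keeper wrist [([0.4847, -0.1451, 0.0404], 0.61), ([0.4584, 0.2227, 0.002], 0.35)]
keeper top [([0.4857, -0.1487, 0.0389], 0.64)]
lower_face wrist [([0.5488, -0.1487, 0.0579], 0.82), ([0.5248, -0.4195, 0.0242], 0.2)]
lower_face top [([0.5512, -0.1444, 0.0589], 0.7)]
big_dowel wrist [([0.5171, -0.166, 0.0785], 0.57)]
big_dowel top [([0.5145, -0.164, 0.0758], 0.71)]
small_dowel wrist []
small_dowel top [([0.5859, -0.1288, 0.0797], 0.61)]
mould_board wrist []
mould_board top [([0.5853, -0.13, 0.0769], 0.64)]
```

View pics/w1.png

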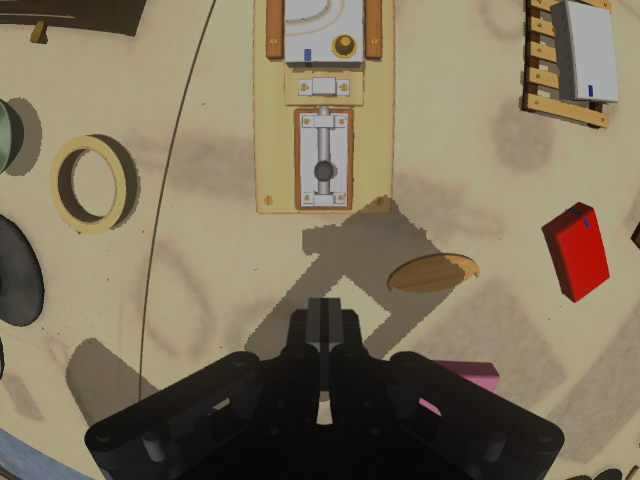

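The picture shows the bolt knob at (323,172), the keeper at (324,87) and the thick dowel at (344,45), with the closed fingers at (325,320).

```bash
cat >> h.py <<'E'
def fray(c,u,v,z):
    K=np.array(c['camera_matrix']); a=np.array([(u-K[0,2])/K[0,0],(v-K[1,2])/K[1,1]]); t=np.hypot(*a)
    s=np.sin(t)/max(t,1e-9); d=rot(c)@np.array([a[0]*s,-a[1]*s,-np.cos(t)]); o=np.array(c['xyz']); return o+d*(z-o[2])/d[2]
E
python3 - <<'E'
from h import *
c=snap('wrist')
for n,u,v,z in [('knob',323,172,.0685),('keeper',324,87,.046),('big',345,42,.08),('boardL',257,213,.018),('boardR',392,213,.018),('TCP',325,299,.2)]: print(n,fray(c,u,v,z).round(4))
E
```

```text
knob [ 0.418  -0.1509  0.0685]
keeper [ 0.4833 -0.1485  0.046 ]
big [ 0.5136 -0.1616  0.08  ]
boardL [ 0.3714 -0.0928  0.018 ]
boardR [ 0.3774 -0.2157  0.018 ]
TCP [ 0.3812 -0.1539  0.2   ]
```

{"fn": "send_rows", "kwargs": {"series": [[[0,0,0],[0,0,-60],1],[[0,0,0],[0,0,-115],1],[[0,0,0],[0,0,-145],1],[[0,0,0],[0,0,-150],1],[[0,0,0],[12,0.5,-150],1],[[0,0,0],[24,1.0,-150],1],[[0,0,0],[32,1.5,-150],1],[[0,0,0],[40,2,-150],1],[[0,0,0],[46,2.3,-150],1]]}}

```text
time_s: 4.35
eef_pos: [0.4204, -0.1516, 0.0516]
eef_rot: [0.0, 1.0, 0.025, 0.0]
wrist_force: [-1.1, -1.2, -0.0]
opening: -0.002
grasp_force: 0.9
```

{"fn": "send_rows", "kwargs": {"series": [[[0,0,0],[4,0.2,0],1],[[0,0,0],[7,0.3,0],1],[[0,0,0],[9,0.4,0],1],[[0,0,0],[9,0.4,0],1]]}}

```text
time_s: 4.85
eef_pos: [0.4266, -0.151, 0.051]
eef_rot: [-0.0, 1.0, 0.025, -0.002]
wrist_force: [-11.0, -1.9, 9.5]
opening: 0.001
grasp_force: 5.5
```

Run:
```python
from h import *
c=snap('wrist','w2.png'); cc=snap('top'); im=cc['pixels'][165:310,295:385]; print(telemetry.get_obs()['wrist_force'])
a=cv2.resize(cv2.cvtColor(im,4),None,fx=3.3,fy=3.3,interpolation=3); w=cv2.cvtColor(c['pixels'],4)[0:480,120:600]
cv2.imwrite('pics/w2c.png',np.hstack([cv2.copyMakeBorder(a,0,max(0,480-a.shape[0]),0,0,0)[:480],w]))
```

```text
[-11.23105392  -2.2728327    7.66303459]
```

View pics/w2c.png

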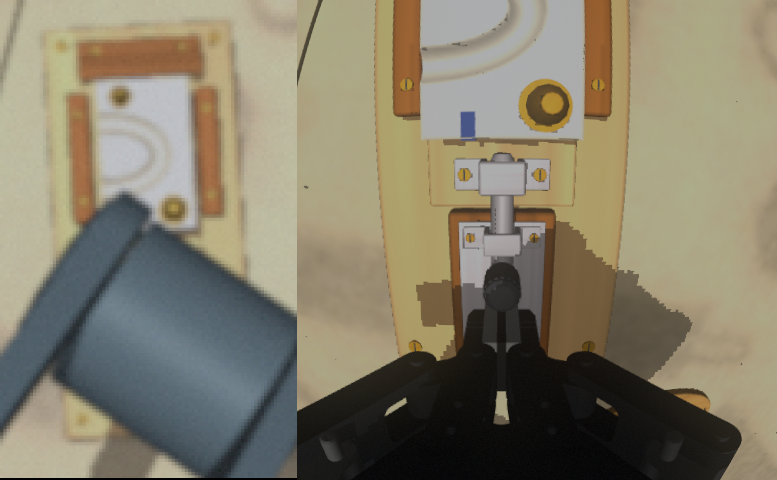

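The bolt's rod tip shows beyond the strap at (502,155). I'll push a little more to confirm the stop.

{"fn": "send_rows", "kwargs": {"series": [[[0,0,0],[2,0.1,0],1],[[0,0,0],[2,0.1,0],1],[[0,0,0],[2,0.1,0],1]]}}

```text
time_s: 5.32
eef_pos: [0.4268, -0.1509, 0.0509]
eef_rot: [-0.001, 1.0, 0.025, -0.004]
wrist_force: [-18.9, -4.5, 15.5]
opening: -0.002
grasp_force: 9.8
```

{"fn": "send_rows", "kwargs": {"series": [[[0,0,0],[-10,0,0],1],[[0,0,0],[-20,0,10],1],[[0,0,0],[-20,0,70],1],[[0,0,0],[-10,0,130],0],[[0,0,0],[10,0,180],-1],[[0,0,0],[30,-10,200],-1],[[0,0,0],[30,-10,200],-1],[[0,0,0],[30,-10,200],-1],[[0,0,0],[30,-10,200],-1]]}}

```text
time_s: 6.45
eef_pos: [0.4594, -0.1602, 0.2495]
eef_rot: [-0.001, 1.0, 0.025, -0.001]
wrist_force: [0.3, 0.2, 0.4]
opening: 0.999
grasp_force: 0.0
```

Run:
```python
from h import *
c=snap('wrist','w3.png'); o=telemetry.get_obs(); print(o['time_s'],o['eef_pos'].round(4),o['wrist_force'].round(2),np.round(c['xyz'],4)); np.save('c3.npy',c,allow_pickle=True)
for t in ['lower_face','big_dowel','small_dowel','bolt_knob','keeper','upper_half']:
    print(t,[(np.round(d['xyz'],4).tolist(),round(d['conf'],2)) for d in spotter.landmark_of(t,'wrist')[:2]])
```

```text
6.5 [ 0.4596 -0.1604  0.2498] [ 0.11  1.61 -0.58] [ 0.541  -0.1566  0.3915]
lower_face [([0.5496, -0.1455, 0.0627], 0.77), ([0.5183, -0.1655, 0.0809], 0.66)]
big_dowel [([0.515, -0.1653, 0.0803], 0.94), ([0.5461, -0.1449, 0.0608], 0.27)]
small_dowel [([0.5853, -0.1292, 0.0769], 0.92)]
bolt_knob []
keeper [([0.4848, -0.1459, 0.0393], 0.76), ([0.5918, -0.3806, 0.0164], 0.34)]
upper_half [([0.3492, -0.4438, -0.0007], 0.84), ([0.1711, -0.3165, -0.0014], 0.69)]
```

View pics/w3.png

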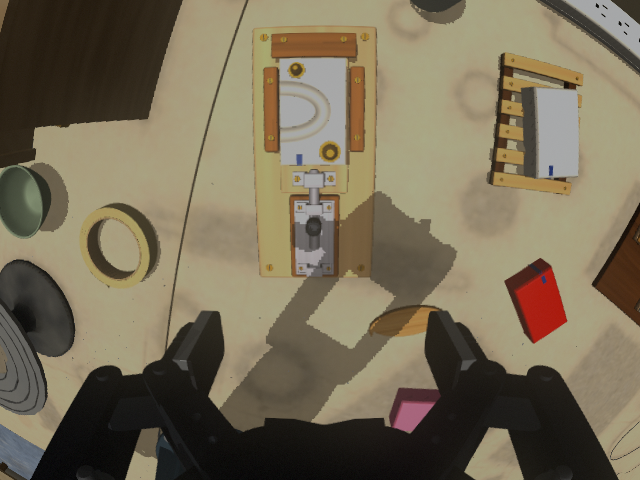

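The bolt sits in the keeper (315,185), the dowels are at (296,70) and (330,151), and the upper half is at (556,132) with its blue mark at (551,170).

```bash
cat >> h.py <<'E'
def frect(c,box,z,m):
    x0,x1,y0,y1=box; mm=np.zeros(m.shape,np.uint8); mm[y0:y1,x0:x1]=m[y0:y1,x0:x1]
    n,l,s,ct=cv2.connectedComponentsWithStats(mm); k=1+np.argmax(s[1:,4]); cs=max(cv2.findContours((l==k).astype(np.uint8),0,1)[0],key=len)[:,0]
    p=np.array([fray(c,u,v,z)[:2] for u,v in cs]); r=cv2.minAreaRect((p*1000).astype(np.float32)); b=cv2.boxPoints(r)
    e=sorted([b[1]-b[0],b[2]-b[1]],key=np.linalg.norm); a=np.degrees(np.arctan2(e[1][1],e[1][0]))
    return np.round(b.mean(0),1),round((a+90)%180-90,2),[round(float(np.linalg.norm(v)),1) for v in e],s[k,4]
def masks(c):
    h=cv2.cvtColor(c['pixels'],cv2.COLOR_RGB2HSV); cl=lambda m:cv2.morphologyEx(m.astype(np.uint8),cv2.MORPH_CLOSE,np.ones((5,5)))
    return h,cl((h[...,1]<38)&(h[...,2]>130)),((h[...,1]>110)&(h[...,0]>14)&(h[...,0]<32)).astype(np.uint8)
E
python3 - <<'E'
from h import *
c=np.load('c3.npy',allow_pickle=True).item(); h,w,br=masks(c)
print(h[70,296],h[151,330],h[120,340],h[110,565],h[110,530])
print('lower',frect(c,(277,352,50,168),.062,w)); print('upper',frect(c,(525,590,80,185),.052,w))
for n,b in [('small',(284,308,58,83)),('big',(316,344,138,166))]:
    for z in (.062,.07,.078): print(n,z,frect(c,b,z,br))
# stop/board for yaw check
i=cv2.cvtColor(c['pixels'],4)[45:175,265:360]; cv2.imwrite('pics/w3c.png',cv2.resize(i,None,fx=4.5,fy=4.5,interpolation=2))
E
```

```text
[ 18 124  76] [ 22 175 169] [  0   0 167] [105   3 169] [21 39 66]
lower (array([ 550. , -145.3], dtype=float32), np.float32(2.66), [57.0, 94.8], np.int32(6190))
upper (array([ 557.9, -397.6], dtype=float32), np.float32(8.75), [55.7, 93.3], np.int32(3588))
small 0.062 (array([ 586.3, -129.5], dtype=float32), np.float32(-25.83), [13.4, 13.5], np.int32(199))
small 0.07 (array([ 585.2, -130.2], dtype=float32), np.float32(-25.83), [13.1, 13.2], np.int32(199))
small 0.078 (array([ 584.1, -130.9], dtype=float32), np.float32(-25.83), [12.8, 12.9], np.int32(199))
big 0.062 (array([ 514.5, -162. ], dtype=float32), np.float32(-41.87), [17.6, 17.6], np.int32(345))
big 0.07 (array([ 515.2, -161.9], dtype=float32), np.float32(-41.87), [17.1, 17.2], np.int32(345))
big 0.078 (array([ 515.8, -161.8], dtype=float32), np.float32(-41.87), [16.7, 16.7], np.int32(345))
```

View pics/w3c.png

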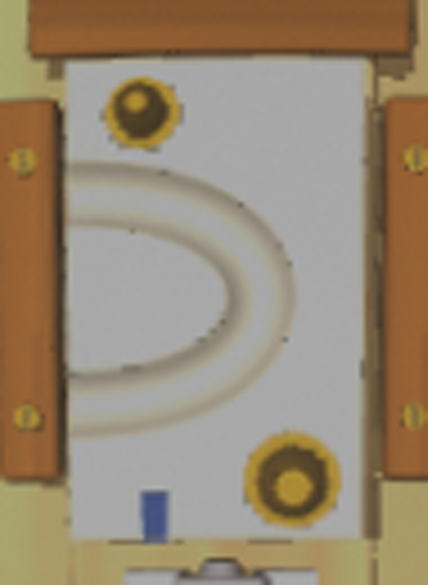

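{"fn": "send_rows", "kwargs": {"series": [[[0,0,1],[0,-55,0],-1],[[0,0,2],[2,-110,0],-1],[[0,0,4],[5,-165,-5],-1],[[0,0,6],[8,-220,-10],-1],[[0,0,6],[10,-262,-10],-1],[[0,0,6],[10,-262,-10],-1],[[0,0,6],[10,-262,-10],-1],[[0,0,6],[10,-262,-10],-1]]}}

```text
time_s: 7.8
eef_pos: [0.471, -0.4218, 0.2415]
eef_rot: [-0.0, 0.997, 0.077, 0.0]
wrist_force: [0.2, 0.2, 0.6]
opening: 1.001
grasp_force: 0.0
```

Run:
```python
from h import *
c=snap('wrist','w4.png'); o=telemetry.get_obs(); print(o['time_s'],o['eef_pos'].round(4),o['eef_rot'].round(4),np.round(c['xyz'],4))
h,w,br=masks(c); K=np.array(c['camera_matrix'])
print('upper',frect(c,(262,375,40,185),.052,w))
c3=np.load('c3.npy',allow_pickle=True).item(); print(R.from_matrix(rot(c3)).as_euler('xyz',True),R.from_matrix(rot(c)).as_euler('xyz',True))
cv2.imwrite('pics/w4c.png',np.hstack([cv2.cvtColor(c['pixels'],4)[20:240,200:450],cv2.cvtColor(w*255,8)[20:240,200:450]]))
```

```text
7.85 [ 0.4711 -0.4218  0.2416] [0.00e+00 9.97e-01 7.76e-02 1.00e-04] [ 0.5513 -0.4093  0.3836]
upper (array([ 558.2, -399. ], dtype=float32), np.float32(8.61), [55.8, 94.5], np.int32(6356))
[-18.67030159   0.11263856 -87.22176533] [-1.85194548e+01  1.39057678e-02 -8.11453264e+01]
```

View pics/w4c.png

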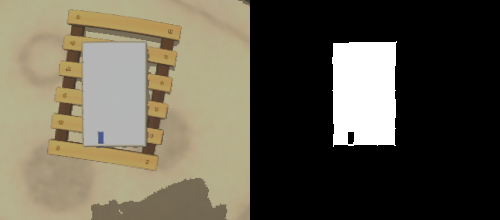

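{"fn": "send_rows", "kwargs": {"series": [[[0,0,0],[45,12,-30],-1],[[0,0,0],[87,23,-60],-1],[[0,0,0],[87,23,-115],-1],[[0,0,0],[87,23,-165],-1],[[0,0,0],[87,23,-195],-1],[[0,0,0],[87,23,-212],-1],[[0,0,0],[87,23,-217],-1],[[0,0,0],[87,23,-217],-1]]}}

```text
time_s: 8.85
eef_pos: [0.5584, -0.4005, 0.0256]
eef_rot: [0.001, 0.997, 0.077, 0.001]
wrist_force: [-0.2, -0.6, 0.1]
opening: 1.001
grasp_force: 0.0
```

{"fn": "send_rows", "kwargs": {"series": [[[0,0,0],[0,0,-1],-1],[[0,0,0],[0,0,-1],1],[[0,0,0],[0,0,-1],1],[[0,0,0],[0,0,-1],1],[[0,0,0],[0,0,-1],1],[[0,0,0],[0,0,-1],1],[[0,0,0],[0,0,-1],1]]}}

```text
time_s: 9.72
eef_pos: [0.5582, -0.4004, 0.0244]
eef_rot: [0.0, 0.997, 0.077, 0.001]
wrist_force: [-0.4, 0.7, 6.5]
opening: 0.666
grasp_force: 66.9
```

{"fn": "send_rows", "kwargs": {"series": [[[0,0,0],[0,0,3],1],[[0,0,0],[0,0,10],1],[[0,0,0],[0,0,40],1],[[0,0,0],[0,0,80],1],[[0,0,0],[0,0,110],1],[[0,0,0],[0,0,110],1],[[0,0,0],[0,0,110],1]]}}

```text
time_s: 10.6
eef_pos: [0.5569, -0.3993, 0.1316]
eef_rot: [-0.001, 0.997, 0.077, -0.001]
wrist_force: [0.1, -0.5, -2.9]
opening: 0.67
grasp_force: 66.3
```

Run:
```python
from h import *
c=snap('wrist','w5.png'); o=telemetry.get_obs(); print(o['time_s'],o['eef_pos'].round(4),o['eef_rot'].round(4),o['opening'],o['grasp_force'],o['wrist_force'].round(1))
h,w,br=masks(c); np.save('c5.npy',c,allow_pickle=True)
print('upper',frect(c,(150,500,200,480),.052+o['eef_pos'][2]-.0244,w))
cv2.imwrite('pics/w5c.png',np.hstack([cv2.cvtColor(c['pixels'],4)[200:480,150:500],cv2.cvtColor(w*255,8)[200:480,150:500]]))
```

```text
10.65 [ 0.5566 -0.399   0.1309] [-0.0014  0.997   0.0768 -0.0012] 0.6666189745383463 66.26729875802994 [-1.3  0.8 -2.3]
upper (array([ 585.6, -394.8], dtype=float32), np.float32(-81.17), [37.3, 55.4], np.int32(11241))
```

View pics/w5c.png

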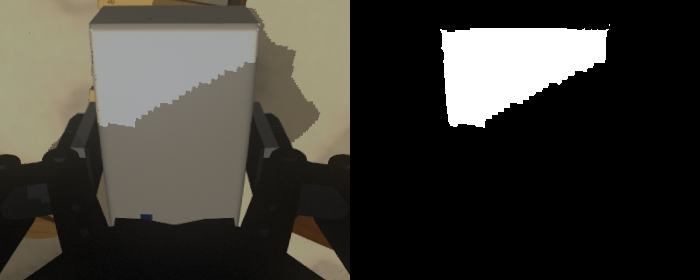

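The gripped block's far top edge runs from about (241,225) to (407,224), with its blue mark at the near end (296,417), so the orientation is right.

Run:
```python
from h import *
c=np.load('c5.npy',allow_pickle=True).item(); z=.052+.1309-.0244
a,b=fray(c,241,225,z),fray(c,407,224,z); m=(a+b)/2; d=a-b; yaw=np.degrees(np.arctan2(-d[0],d[1])); print(a,b,np.linalg.norm(d),yaw)
t=np.radians(yaw); ctr=m[:2]-.048*np.array([np.cos(t),np.sin(t)]); print('centre',ctr,'minus tcp',ctr-[.5566,-.3990])
```

```text
[ 0.60099018 -0.36499206  0.1585    ] [ 0.60964907 -0.41861114  0.1585    ] 0.05431373855010739 9.17344347961992
centre [ 0.55793353 -0.39945393] minus tcp [ 0.00133353 -0.00045393]
```

{"fn": "send_rows", "kwargs": {"series": [[[0,0,-1],[-1,50,0],1],[[0,0,-2],[-2,100,0],1],[[0,0,-4],[-4,150,0],1],[[0,0,-6],[-6,205,0],1],[[0,0,-6.1],[-7,240,0],1],[[0,0,-6.1],[-7.5,253,-10],1],[[0,0,-6.1],[-7.5,253,-25],1],[[0,0,-6.1],[-7.5,253,-36],1],[[0,0,-6.1],[-7.5,253,-36],1],[[0,0,-6.1],[-7.5,253,-36],1]]}}

```text
time_s: 11.9
eef_pos: [0.5503, -0.148, 0.0972]
eef_rot: [0.0, 1.0, 0.023, 0.0]
wrist_force: [0.5, -1.1, -1.6]
opening: 0.667
grasp_force: 66.1
```

Run:
```python
from h import *
c=snap('wrist','w6.png'); o=telemetry.get_obs(); print(o['time_s'],o['eef_pos'].round(4),o['eef_rot'].round(4),np.degrees(R.from_quat(np.roll(o['eef_rot'],-1)).as_euler('xyz')),o['wrist_force'].round(1)); np.save('c6.npy',c,allow_pickle=True)
cv2.imwrite('pics/w6c.png',cv2.cvtColor(c['pixels'],4)[100:480,100:540])
```

```text
11.95 [ 0.5506 -0.1479  0.0976] [2.000e-04 9.997e-01 2.320e-02 3.000e-04] [ 1.79976445e+02 -3.85145558e-02  2.66117245e+00] [ 1.   0.8 -2.9]
```

View pics/w6c.png

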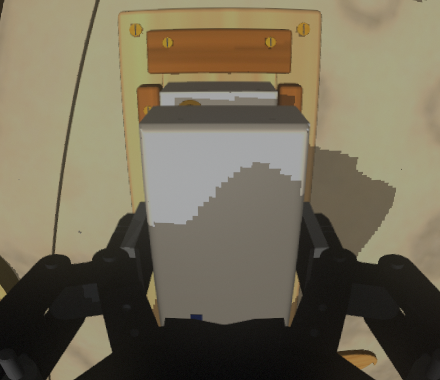

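The picture shows the lower half's far edge (260–378, row 193 of the full image) behind the held block's far edge (241–408, row 228), nicely in line. I'll measure the offset between them.

Run:
```python
from h import *
c=np.load('c6.npy',allow_pickle=True).item(); g=cv2.cvtColor(c['pixels'],cv2.COLOR_RGB2GRAY).astype(int); hs=cv2.cvtColor(c['pixels'],cv2.COLOR_RGB2HSV)
for r in (189,194,197,200,232,240,250): print(r,[ (int(x),int(hs[r,x,1]),int(hs[r,x,2])) for x in list(range(236,268,2))],'|',[ (int(x),int(hs[r,x,1]),int(hs[r,x,2])) for x in range(370,416,2)])
for x in (300,330,360): print(x,[(r,int(g[r,x])) for r in range(178,236,2)])
for n,u1,v1,u2,v2,z in [('up',241,228,408,227,.1252),('low',260,193,378,192,.062)]:
    a,b=fray(c,u1,v1,z),fray(c,u2,v2,z); d=a-b; print(n,a[:2].round(4),b[:2].round(4),((a+b)/2).round(4),np.linalg.norm(d).round(4),np.degrees(np.arctan2(-d[0],d[1])).round(2))
o=telemetry.get_obs(); print(o['eef_pos'])
```

```text
189 [(236, 92, 139), (238, 167, 128), (240, 169, 133), (242, 171, 134), (244, 172, 135), (246, 173, 136), (248, 173, 137), (250, 174, 141), (252, 172, 138), (254, 171, 133), (256, 169, 127), (258, 160, 94), (260, 111, 55), (262, 61, 71), (264, 50, 76), (266, 52, 78)] | [(370, 58, 75), (372, 54, 75), (374, 54, 75), (376, 103, 99), (378, 125, 57), (380, 168, 109), (382, 173, 137), (384, 178, 143), (386, 178, 143), (388, 175, 143), (390, 173, 143), (392, 175, 143), (394, 174, 145), (396, 173, 140), (398, 174, 133), (400, 171, 124), (402, 117, 124), (404, 104, 166), (406, 104, 166), (408, 105, 167), (410, 107, 167), (412, 107, 167), (414, 108, 167)]
194 [(236, 90, 165), (238, 170, 132), (240, 172, 144), (242, 172, 145), (244, 174, 144), (246, 174, 145), (248, 175, 147), (250, 173, 149), (252, 174, 148), (254, 171, 140), (256, 173, 133), (258, 158, 103), (260, 24, 150), (262, 5, 166), (264, 6, 165), (266, 3, 165)] | [(370, 2, 164), (372, 2, 164), (374, 12, 164), (376, 33, 163), (378, 118, 56), (380, 160, 94), (382, 165, 116), (384, 172, 120), (386, 169, 122), (388, 175, 144), (390, 174, 1
[... 3862 characters left out ...]
06, 74), (208, 71), (210, 71), (212, 73), (214, 71), (216, 71), (218, 72), (220, 71), (222, 74), (224, 111), (226, 119), (228, 127), (230, 148), (232, 164), (234, 165)]
360 [(178, 144), (180, 144), (182, 81), (184, 69), (186, 69), (188, 70), (190, 71), (192, 161), (194, 163), (196, 164), (198, 149), (200, 122), (202, 122), (204, 120), (206, 76), (208, 72), (210, 70), (212, 71), (214, 72), (216, 70), (218, 71), (220, 71), (222, 73), (224, 110), (226, 118), (228, 126), (230, 146), (232, 163), (234, 165)]
up [ 0.5971 -0.1188] [ 0.5999 -0.1731] [ 0.5985 -0.146   0.1252] 0.0543 2.97
low [ 0.5963 -0.1146] [ 0.5993 -0.1721] [ 0.5978 -0.1433  0.062 ] 0.0577 3.04
[ 0.55056347 -0.14790617  0.09760875]
```

{"fn": "send_rows", "kwargs": {"series": [[[0,0,0],[-1.2,2.4,0],1],[[0,0,0],[-1.2,2.4,-5],1],[[0,0,0],[-1.2,2.4,-9],1],[[0,0,0],[-1.2,2.4,-13],1],[[0,0,0],[-1.2,2.4,-16],1],[[0,0,0],[-1.2,2.4,-19],1],[[0,0,0],[-1.2,2.4,-19],1]]}}

```text
time_s: 12.82
eef_pos: [0.5488, -0.1445, 0.0779]
eef_rot: [-0.0, 1.0, 0.024, -0.0]
wrist_force: [-0.8, 0.7, -3.0]
opening: 0.669
grasp_force: 66.1
```

{"fn": "send_rows", "kwargs": {"series": [[[0,0,0],[0,0,-2],1],[[0,0,0],[0,0,-4],1],[[0,0,0],[0,0,-6],1],[[0,0,0],[0,0,-6],1]]}}

```text
time_s: 13.32
eef_pos: [0.549, -0.1446, 0.0721]
eef_rot: [-0.0, 1.0, 0.024, -0.0]
wrist_force: [0.7, -0.9, -2.6]
opening: 0.668
grasp_force: 66.1
```

{"fn": "send_rows", "kwargs": {"series": [[[0,0,0],[0,0,-1],1],[[0,0,0],[0,0,-2],1],[[0,0,0],[0,0,-3],1],[[0,0,0],[0,0,-4],1],[[0,0,0],[0,0,-4],1]]}}

```text
time_s: 13.95
eef_pos: [0.549, -0.1446, 0.0682]
eef_rot: [-0.0, 1.0, 0.024, -0.0]
wrist_force: [-0.4, 0.1, -2.9]
opening: 0.669
grasp_force: 66.1
```

{"fn": "send_rows", "kwargs": {"series": [[[0,0,0],[0,0,-0.6],1],[[0,0,0],[0,0,-1.2],1],[[0,0,0],[0,0,-1.8],1],[[0,0,0],[0,0,-2.4],1],[[0,0,0],[0,0,-2.4],1]]}}

```text
time_s: 14.58
eef_pos: [0.549, -0.1446, 0.0664]
eef_rot: [0.0, 1.0, 0.024, -0.0]
wrist_force: [-3.3, 0.6, 3.8]
opening: 0.665
grasp_force: 66.8
```

{"fn": "send_rows", "kwargs": {"series": [[[0,0,0],[0,0,-0.4],1],[[0,0,0],[0,0,-0.8],1],[[0,0,0],[0,0,-1.2],1],[[0,0,0],[0,0,-1.2],1],[[0,0,0],[0,0,-1.2],1]]}}

```text
time_s: 15.2
eef_pos: [0.549, -0.1446, 0.0663]
eef_rot: [0.0, 1.0, 0.024, -0.0]
wrist_force: [-8.6, 4.1, 14.2]
opening: 0.67
grasp_force: 68.3
```

{"fn": "send_rows", "kwargs": {"series": [[[0,0,0],[-0.3,0.1,-0.3],1],[[0,0,0],[-0.6,0.2,-0.6],1],[[0,0,0],[-0.6,0.2,-0.6],1],[[0,0,0],[-0.6,0.2,-0.6],1]]}}

```text
time_s: 15.7
eef_pos: [0.5491, -0.1446, 0.0663]
eef_rot: [0.0, 1.0, 0.024, 0.001]
wrist_force: [-7.0, 2.9, 17.4]
opening: 0.666
grasp_force: 68.5
```

Run:
```python
from h import *
for _ in range(3):
    c=snap('wrist'); o=telemetry.get_obs(); print(o['time_s'],o['eef_pos'].round(5),np.degrees(R.from_quat(np.roll(o['eef_rot'],-1)).as_euler('xyz')).round(2),o['wrist_force'].round(1),o['torque'].round(2),round(o['opening'],3))
hs=cv2.cvtColor(c['pixels'],cv2.COLOR_RGB2GRAY)
for x in (280,330,380): print(x,[(r,int(hs[r,x])) for r in range(150,240,3)])
cc=snap('top'); print(spotter.landmark_of('upper_half','wrist')[:2])
a=cv2.cvtColor(c['pixels'],4)[60:480,100:540]; b=cv2.resize(cv2.cvtColor(cc['pixels'],4)[165:305,290:400],None,fx=3,fy=3); cv2.imwrite('pics/w7.png',np.hstack([a,b]))
```

```text
15.75 [ 0.54907 -0.14462  0.06634] [ 1.7997e+02 -6.0000e-02  2.7200e+00] [-6.5  2.9 17.1] [ 0.64  1.22 -0.04] 0.669
15.8 [ 0.54903 -0.14463  0.06633] [ 1.7997e+02 -6.0000e-02  2.7300e+00] [-7.8  2.5 16.7] [ 0.63  1.14 -0.06] 0.667
15.85 [ 0.54904 -0.14464  0.06632] [ 1.7997e+02 -6.0000e-02  2.7200e+00] [-7.6  3.2 16.7] [ 0.61  1.24 -0.03] 0.665
280 [(150, 91), (153, 89), (156, 90), (159, 89), (162, 89), (165, 92), (168, 97), (171, 99), (174, 99), (177, 97), (180, 143), (183, 149), (186, 150), (189, 106), (192, 71), (195, 70), (198, 71), (201, 72), (204, 166), (207, 71), (210, 72), (213, 72), (216, 73), (219, 73), (222, 74), (225, 116), (228, 128), (231, 158), (234, 167), (237, 168)]
330 [(150, 92), (153, 87), (156, 87), (159, 88), (162, 87), (165, 88), (168, 93), (171, 96), (174, 95), (177, 87), (180, 142), (183, 143), (186, 143), (189, 95), (192, 69), (195, 69), (198, 70), (201, 76), (204, 166), (207, 70), (210, 71), (213, 72), (216, 70), (219, 72), (222, 74), (225, 116), (228, 128), (231, 159), (234, 167), (237, 167)]
380 [(150, 85), (153, 86), (156, 89), (159, 90), (162, 88), (165, 88), (168, 91), (171, 93), (174, 94), (177, 91), (180, 136), (183, 153), (186, 153), (189, 112), (192, 70), (195, 71), (198, 69), (201, 63), (204, 165), (207, 71), (210, 71), (213, 71), (216, 71), (219, 67), (222, 72), (225, 115), (228, 128), (231, 159), (234, 167), (237, 167)]
[{'xyz': [0.5541, -0.1451, 0.0632], 'conf': 0.67}]
```

View pics/w7.png

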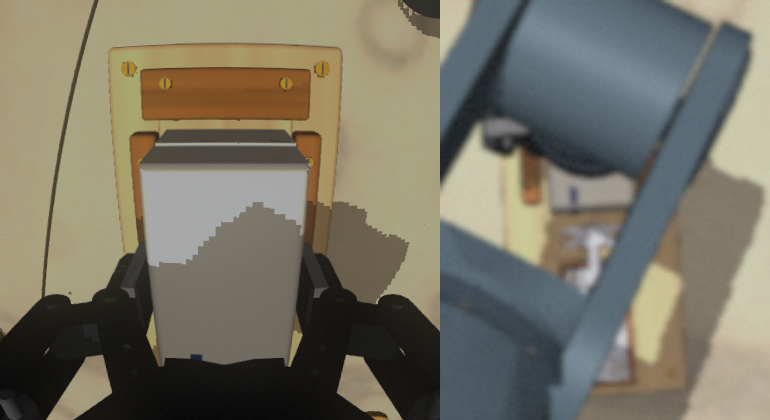

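The faces are closed: a thin, even seam at rows 203–205, the bolt through the keeper, and z steady while the force rises. I'll trim the push to 20 N.

{"fn": "send_rows", "kwargs": {"series": [[[0,0,0],[-0.3,0,-0.3],1],[[0,0,0],[-0.5,-0.2,-0.5],1],[[0,0,0],[-0.5,-0.2,-0.5],1],[[0,0,0],[-0.5,-0.2,-0.5],1],[[0,0,0],[-0.5,-0.2,-0.5],1],[[0,0,0],[-0.5,-0.2,-0.5],1]]}}

```text
time_s: 16.7
eef_pos: [0.5491, -0.1447, 0.0663]
eef_rot: [0.0, 1.0, 0.024, 0.001]
wrist_force: [-6.5, 4.3, 19.4]
opening: 0.665
grasp_force: 68.9
```

Run:
```python
from h import *
snap('top'); o=telemetry.get_obs(); print(o['wrist_force'].round(1),o['eef_pos'].round(4))
if 16<o['wrist_force'][2]<24: print(ctrl.hand_in())
```

```text
[-5.9  4.3 19.8] [ 0.5491 -0.1447  0.0663]
the job is handed in; nothing more can be done
None
```

The job is handed in: the bolt is pushed home against its stop through the keeper, and the upper half sits on both dowels, closed as far as the height readings and picture show, blue marks at the same end, with the gripper still pressing it shut at about 20 N.

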